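Top up the sample bottle rack

ROBOT

A 6-joint arm with a two-finger parallel gripper is mounted at the origin on the work surface. World frame = base frame: x ahead of the robot, y to its left, z up, the work surface at z = 0. Lengths are in m, angles in rad, forces in N, time in s.
With the tool pointing down it reaches from about 0.375 to 0.9 m from the base axis. Payload 3.1 kg.
Tool frame: the origin (TCP) lies at the very end of the fingers, on their centre line; the grasp point (between the pads) lies 19 mm behind it; z points along the fingers, y is the line along which they close (so a half turn about z gives the same grasp; the last joint's range is limited). The gripper opens to 85 mm and grips with 20 to 120 N. Pads are 22 mm wide; open, the fingers measure 114 mm over their backs; the gripper's body (76 mm by 85 mm) begins 54 mm behind the grasp point. The pads swing forward as they close: fully open they stand 13 mm farther back than shut.
Start: joints at [0.945, 0.527, 1.433, -0, 1.181, -0.178], TCP at [0.271, 0.563, 0.231] pointing down, gripper open.
Joint ranges: [-3.08, 3.08], [-0.75, 2.2], [0.22, 2.44], [-1.43, 4.57], [0, 2.65], [-2.85, 2.85]. Speed limits (rad/s): [2.79, 2.79, 3.14, 3.14, 3.14, 3.14].

INTERFACE

Orientations are given as a 3x3 rotation matrix whose columns are the frame's x, y, z axes.
In Python, from rig import observe, camera, sign_off, find_in gives the robot as it stands.
- The arm moves only by the tool send_path, called after "Emit:" as a command line: name --argument value ..., lists and objects as JSON in quotes. Schema: {"type":"object","properties":{"plan":{"type":"array","items":{"type":"object","properties":{"finger_gap":{"type":"number"},"d":{"type":"array","items":{"type":"number"},"minItems":3,"maxItems":3},"spin":{"type":"number"}},"additionalProperties":false,"required":["finger_gap"]},"minItems":1,"maxItems":12},"grip_n":{"type":"number"},"only":{"type":"string"},"quiet":{"type":"boolean"},"lines":{"type":"string"}},"required":["plan"],"additionalProperties":false}. plan is a list of rows, 1 to 12 of them, each an object with the fields finger_gap (the finger opening in m), d (a list: dx, dy, dz in units of 20 mm), spin (a turn about the tool's z in rad); a field left out counts as zero (the opening has to be given); each row is the pose to reach, as a shift and turn from the pose commanded when the call began, along the tool's axes at that moment; what a row does not reach only later rows make up. A row lasts 1/10 s, in which the tool goes at most 0.05 m and 0.15 rad, less where a joint would pass 70% of its speed; a pose out of reach is approached as far as the arm can. The fingers move at their own pace and stop on an object; grip_n is the grip in N (left out, the last holds). Time passes only in rows, so rows that do not move let the fingers close. The tool returns the time, the measured TCP pose, the force, the opening and the grip force at its end. only (a regular expression) keeps the lines of the reply that match it, lines (a string "A,B") keeps lines A to B, and quiet returns only ok. Input that does not fit is refused with a message, and nothing moves.
- observe(): the state, without advancing time (a new reading comes with each control period).
- camera(name): name is "side" or "top"; returns a dict with "image" (384x512x3 uint8, red, green, blue), "fovy" (degrees; the focal length in pixels is half the picture's height over the tangent of half this angle, whatever the lens; pixels are square), "cx", "cy" (the principal point, pixels), "R" (3x3) and "t" (3): a world point X has camera coordinates R X + t. Camera axes: x right, y down, z forward; pixel columns grow to the right and rows downward; lengths in m; the calibration is good to about 2 mm. A picture is of the moment at which its call begins. There is no depth.
- sign_off(): hands the job in; it is judged then, once.
Trained networks look in a picture, given as the dict that the camera call returned (one of the last four; its "shot" number tells which), for a name from the list of things; names that differ only in an ending like _2 or _b are one class to them, and where a whole thing is asked for, a point or a joint stands for the part that bears it (a point fixed in the world has none). Each returns a list of dicts, best first, with "confidence" (0 to 1); they miss things now and then, are a little off and sometimes report something else, mostly with a low value. They report only what shows in the picture. A call takes as long as a camera call. They do not tell look-alikes from the thing itself.
- find_in(picture, target): "extent" ([left, top, right, bottom] in pixels, round what is visible of it).
The state is a dict: "time": time; "joint_positions": joint angles; "joint_velocities": joint speeds; "tau": joint torques, N m; "tool_pos": TCP position; "tcp_rot": TCP orientation; "contact_force": force on the tool from outside, world axes, zero at the start; "wrist_torque": the same for the moment, N m; "width": finger opening in m; "grasp_force": force on a finger pad.
Only numpy, scipy, OpenCV 4.12 (cv2) and the standard library are available. Lean on these libraries where they do the work, as an engineer would, in place of code of your own. Each camera call takes 0.05 s, during which the arm holds its last target. There are 200 camera calls.

TASK

Some cells of the blue wire rack are empty: fill every empty cell with one of the spare amber bottles from the mat, lowering each one upright until it stands on the rack's tray before you let go - do not drop it in. Leave the bottles that are already in the rack in their cells, leave the spare you do not need standing where it is, and do not disturb the media bottle, the Petri dish or the glove box.

Things in the scene. Friction and masses are not known exactly. Their poses are not given: they have to be found in the camera images.
- rack: Blue wire rack (wires 5 mm thick, top wires 62 mm up) on a white tray 138 x 262 mm, fixed; 2 x 4 open square cells at 62 mm pitch, 57 mm clear (4.5 mm play round a bottle). A flat wire loop sticks out 24 mm at each end. Any two cells are empty. Caps in neighbouring cells are 36 mm apart: do not open the fingers wide there. Origin: underside centre; y along the rows of four, x across.
- cell_1 (a point): Centre of the tray floor in cell 1 of the rack (near row, number 1 of 4 counted from the rack's -y end); 4 mm above the rack's underside; same axes as the rack. May be empty or hold a bottle, which stands on this floor.
- cell_2 (a point): Centre of the tray floor in cell 2 of the rack (far row, number 1 of 4 counted from the rack's -y end); 4 mm above the rack's underside; same axes as the rack. May be empty or hold a bottle, which stands on this floor.
- cell_3 (a point): Centre of the tray floor in cell 3 of the rack (near row, number 2 of 4 counted from the rack's -y end); 4 mm above the rack's underside; same axes as the rack. May be empty or hold a bottle, which stands on this floor.
- cell_4 (a point): Centre of the tray floor in cell 4 of the rack (far row, number 2 of 4 counted from the rack's -y end); 4 mm above the rack's underside; same axes as the rack. May be empty or hold a bottle, which stands on this floor.
- cell_5 (a point): Centre of the tray floor in cell 5 of the rack (near row, number 3 of 4 counted from the rack's -y end); 4 mm above the rack's underside; same axes as the rack. May be empty or hold a bottle, which stands on this floor.
- cell_6 (a point): Centre of the tray floor in cell 6 of the rack (far row, number 3 of 4 counted from the rack's -y end); 4 mm above the rack's underside; same axes as the rack. May be empty or hold a bottle, which stands on this floor.
- cell_7 (a point): Centre of the tray floor in cell 7 of the rack (near row, number 4 of 4 counted from the rack's -y end); 4 mm above the rack's underside; same axes as the rack. May be empty or hold a bottle, which stands on this floor.
- cell_8 (a point): Centre of the tray floor in cell 8 of the rack (far row, number 4 of 4 counted from the rack's -y end); 4 mm above the rack's underside; same axes as the rack. May be empty or hold a bottle, which stands on this floor.
- stock_1: Amber glass bottle, black cap, round: body 48 mm dia. to 66 mm up, shoulder narrowing to a 21 mm neck at 85 mm, cap 25 mm dia. from 98 to 116 mm up; 0.13 to 0.25 kg. Hold it by the cap from above; fingertips kept over 88 mm up clear the shoulder. Origin: centre of its underside, z up. At the start it stands in some cell of the rack.
- stock_2: Amber glass bottle, black cap, round: body 48 mm dia. to 66 mm up, shoulder narrowing to a 21 mm neck at 85 mm, cap 25 mm dia. from 98 to 116 mm up; 0.13 to 0.25 kg. Hold it by the cap from above; fingertips kept over 88 mm up clear the shoulder. Origin: centre of its underside, z up. At the start it stands in some cell of the rack.
- stock_3: Amber glass bottle, black cap, round: body 48 mm dia. to 66 mm up, shoulder narrowing to a 21 mm neck at 85 mm, cap 25 mm dia. from 98 to 116 mm up; 0.13 to 0.25 kg. Hold it by the cap from above; fingertips kept over 88 mm up clear the shoulder. Origin: centre of its underside, z up. At the start it stands in some cell of the rack.
- stock_4: Amber glass bottle, black cap, round: body 48 mm dia. to 66 mm up, shoulder narrowing to a 21 mm neck at 85 mm, cap 25 mm dia. from 98 to 116 mm up; 0.13 to 0.25 kg. Hold it by the cap from above; fingertips kept over 88 mm up clear the shoulder. Origin: centre of its underside, z up. At the start it stands in some cell of the rack.
- stock_5: Amber glass bottle, black cap, round: body 48 mm dia. to 66 mm up, shoulder narrowing to a 21 mm neck at 85 mm, cap 25 mm dia. from 98 to 116 mm up; 0.13 to 0.25 kg. Hold it by the cap from above; fingertips kept over 88 mm up clear the shoulder. Origin: centre of its underside, z up. At the start it stands in some cell of the rack.
- stock_6: Amber glass bottle, black cap, round: body 48 mm dia. to 66 mm up, shoulder narrowing to a 21 mm neck at 85 mm, cap 25 mm dia. from 98 to 116 mm up; 0.13 to 0.25 kg. Hold it by the cap from above; fingertips kept over 88 mm up clear the shoulder. Origin: centre of its underside, z up. At the start it stands in some cell of the rack.
- spare_1: Amber glass bottle, black cap, round: body 48 mm dia. to 66 mm up, shoulder narrowing to a 21 mm neck at 85 mm, cap 25 mm dia. from 98 to 116 mm up; 0.13 to 0.25 kg. Hold it by the cap from above; fingertips kept over 88 mm up clear the shoulder. Origin: centre of its underside, z up. A spare: stands on the grey mat (3 mm thick) to the right of the rack.
- spare_2: Amber glass bottle, black cap, round: body 48 mm dia. to 66 mm up, shoulder narrowing to a 21 mm neck at 85 mm, cap 25 mm dia. from 98 to 116 mm up; 0.13 to 0.25 kg. Hold it by the cap from above; fingertips kept over 88 mm up clear the shoulder. Origin: centre of its underside, z up. A spare: stands on the grey mat (3 mm thick) to the right of the rack.
- spare_3: Amber glass bottle, black cap, round: body 48 mm dia. to 66 mm up, shoulder narrowing to a 21 mm neck at 85 mm, cap 25 mm dia. from 98 to 116 mm up; 0.13 to 0.25 kg. Hold it by the cap from above; fingertips kept over 88 mm up clear the shoulder. Origin: centre of its underside, z up. A spare: stands on the grey mat (3 mm thick) to the right of the rack.
- media_bottle: Bystander: clear glass bottle with black cap, 70 mm in diameter, 138 mm tall, on the bench at the left. Origin: centre of its underside.
- petri_dish: Bystander: closed Petri dish, 95 mm in diameter, 17 mm high, on the bench beyond the rack. Origin: centre of its underside.
- glove_box: Bystander: blue and white glove carton 120 x 230 x 75 mm lying on the bench to the right of the spares; long side along its y. Origin: centre of its underside.
Things that resemble listed ones, but are neither listed nor needed, are in the scene too. Leave any green or pink look-alike of the stock_5 alone.

How it is judged:
At the end, for the whole second after the job is handed in: Two spares stand in the rack's two empty cells (inside the rack, underside within 6 mm of the tray floor), so that all eight cells are filled; all nine bottles are upright (within 0.1 rad) and at rest; the spare left over stands within 30 mm of where it was (((x of spare_2 in the frame of rack between -0.045 and 0.045 m and y of spare_2 in the frame of rack between -0.108 and 0.108 m and z of spare_2 in the frame of rack between -0.002 and 0.01 m and x of spare_3 in the frame of rack between -0.045 and 0.045 m and y of spare_3 in the frame of rack between -0.108 and 0.108 m and z of spare_3 in the frame of rack between -0.002 and 0.01 m and distance of spare_1 from where it was at the start of the episode below 0.03 m) or (x of spare_1 in the frame of rack between -0.045 and 0.045 m and y of spare_1 in the frame of rack between -0.108 and 0.108 m and z of spare_1 in the frame of rack between -0.002 and 0.01 m and x of spare_3 in the frame of rack between -0.045 and 0.045 m and y of spare_3 in the frame of rack between -0.108 and 0.108 m and z of spare_3 in the frame of rack between -0.002 and 0.01 m and distance of spare_2 from where it was at the start of the episode below 0.03 m) or (x of spare_1 in the frame of rack between -0.045 and 0.045 m and y of spare_1 in the frame of rack between -0.108 and 0.108 m and z of spare_1 in the frame of rack between -0.002 and 0.01 m and x of spare_2 in the frame of rack between -0.045 and 0.045 m and y of spare_2 in the frame of rack between -0.108 and 0.108 m and z of spare_2 in the frame of rack between -0.002 and 0.01 m and distance of spare_3 from where it was at the start of the episode below 0.03 m)) and angle between each of stock_1, stock_2, stock_3, stock_4, stock_5, stock_6, spare_1, spare_2, spare_3's own z axis and vertical below 0.1 rad and linear speed of each of stock_1, stock_2, stock_3, stock_4, stock_5, stock_6, spare_1, spare_2, spare_3 below 0.02 m/s); the robot touches nothing.
It fails at once if a bottle that was already in the rack was taken out or lifted (moved more than 20 mm) (distance of any of stock_1, stock_2, stock_3, stock_4, stock_5, stock_6 from where it was at the start of the episode above 0.02 m).
It fails at once if a spare bottle was dropped or thrown (out of the fingers and moving faster than 0.55 m/s, a fall of about 15 mm) ((linear speed of spare_1 above 0.55 m/s and contact force between the fingers and spare_1 below 0.3 N) or (linear speed of spare_2 above 0.55 m/s and contact force between the fingers and spare_2 below 0.3 N) or (linear speed of spare_3 above 0.55 m/s and contact force between the fingers and spare_3 below 0.3 N)).
It fails at once if the media bottle, the Petri dish or the glove box was pushed more than 20 mm or tipped (distance of any of media_bottle, petri_dish, glove_box from where it was at the start of the episode above 0.02 m or angle between any of media_bottle, petri_dish, glove_box's own z axis and vertical above 0.2 rad).
It also fails if it takes over 54 s, if anything falls off the work surface, if the arm or the gripper's body presses on something with over 40 N, if the wrist force passes 120 N, or if a joint passes its speed limit or range.

## Working session

There is one attempt and no reset: what is moved stays moved. The work goes in short steps, Python scripts to look and compute and a tool call to move; the robot and the scene stay as the last step left them, time stands still between calls to the robot, and variables do not carry over. Pictures are saved under pics/ and viewed, at most 10 in all, crops included, and the job is handed in when it is done.

```bash
mkdir -p pics
```

Create h.py:
```python
import numpy as np,cv2
from rig import *
def ray(c,u,v):
    f=c["image"].shape[0]/2/np.tan(np.radians(c["fovy"])/2)
    R=np.array(c["R"]);t=np.array(c["t"])
    return -R.T@t, R.T@np.array([(u-c["cx"])/f,(v-c["cy"])/f,1])
def onz(c,u,v,z):
    o,d=ray(c,u,v); return o+d*(z-o[2])/d[2]
def proj(c,X):
    f=c["image"].shape[0]/2/np.tan(np.radians(c["fovy"])/2)
    p=np.array(c["R"])@X+c["t"]; return np.array([p[0]/p[2]*f+c["cx"],p[1]/p[2]*f+c["cy"]])
def tri(rays):
    A=0;b=0
    for o,d in rays:
        d=d/np.linalg.norm(d);P=np.eye(3)-np.outer(d,d);A=A+P;b=b+P@o
    X=np.linalg.solve(A,b)
    return X,[np.linalg.norm(np.cross(X-o,d/np.linalg.norm(d))) for o,d in rays]
def save(c,n,s=1.5): cv2.imwrite("pics/"+n,cv2.resize(c["image"][:,:,::-1],None,fx=s,fy=s))
```

Run:
```python
from h import *
for n in("top","side"):
    c=camera(n);save(c,n+"1.png");print(n,c["fovy"],c["cx"],c["cy"],-np.array(c["R"]).T@c["t"],np.array(c["R"])[2].round(3), [k for k in c])
    for T in("spare_1","stock_1","rack","cell_1","media_bottle","petri_dish","glove_box"):
        print(T,[(np.round(d["extent"]).tolist(),round(d["confidence"],2)) for d in find_in(c,T)])
o=observe();print(np.round(o["tcp_rot"],3),o["tool_pos"],o["time"],o["width"])
```

```text
top 55.57889486049784 248.92330397158517 190.64345167403795 [0.47730376 0.01559657 1.04764374] [ 0.045 -0.007 -0.999] ['image', 'fovy', 'cx', 'cy', 'R', 't', 'shot']
spare_1 [([333.0, 175.0, 359.0, 190.0], 0.7), ([312.0, 215.0, 332.0, 238.0], 0.67), ([307.0, 133.0, 330.0, 155.0], 0.62)]
stock_1 [([156.0, 171.0, 177.0, 191.0], 0.88), ([194.0, 225.0, 214.0, 243.0], 0.87), ([179.0, 177.0, 197.0, 196.0], 0.81), ([157.0, 149.0, 180.0, 171.0], 0.72), ([183.0, 156.0, 201.0, 174.0], 0.7), ([203.0, 159.0, 222.0, 180.0], 0.56), ([163.0, 259.0, 182.0, 276.0], 0.55), ([163.0, 223.0, 183.0, 241.0], 0.54), ([231.0, 227.0, 254.0, 246.0], 0.51), ([224.0, 185.0, 244.0, 204.0], 0.49)]
rack [([144.0, 145.0, 256.0, 210.0], 0.95), ([52.0, 161.0, 95.0, 186.0], 0.74)]
cell_1 [([149.0, 148.0, 254.0, 211.0], 0.92)]
media_bottle [([50.0, 161.0, 97.0, 190.0], 0.72), ([177.0, 177.0, 195.0, 196.0], 0.6)]
petri_dish [([181.0, 98.0, 213.0, 135.0], 0.78)]
glove_box [([384.0, 135.0, 449.0, 221.0], 0.63), ([142.0, 148.0, 253.0, 211.0], 0.3)]
side 54.448279698025125 249.22227389065125 190.33542646513126 [0.3292667  1.
[... 387 characters left out ...]
.0, 284.0, 260.0], 0.77), ([232.0, 200.0, 244.0, 223.0], 0.71), ([224.0, 214.0, 238.0, 248.0], 0.7), ([248.0, 180.0, 263.0, 214.0], 0.61), ([222.0, 187.0, 237.0, 211.0], 0.57), ([217.0, 201.0, 228.0, 219.0], 0.57), ([198.0, 189.0, 268.0, 255.0], 0.26)]
rack [([196.0, 184.0, 266.0, 258.0], 0.68), ([168.0, 208.0, 195.0, 229.0], 0.42)]
cell_1 [([194.0, 189.0, 267.0, 257.0], 0.6), ([184.0, 265.0, 212.0, 315.0], 0.35)]
media_bottle [([182.0, 266.0, 212.0, 316.0], 0.83)]
petri_dish [([168.0, 208.0, 197.0, 230.0], 0.78)]
glove_box [([245.0, 120.0, 297.0, 153.0], 0.76)]
[[-0.901  0.433  0.   ]
 [ 0.433  0.901  0.   ]
 [-0.     0.    -1.   ]] [0.27057092 0.56337801 0.23132798] 0.8 0.08518421025188595
```

View pics/top1.png

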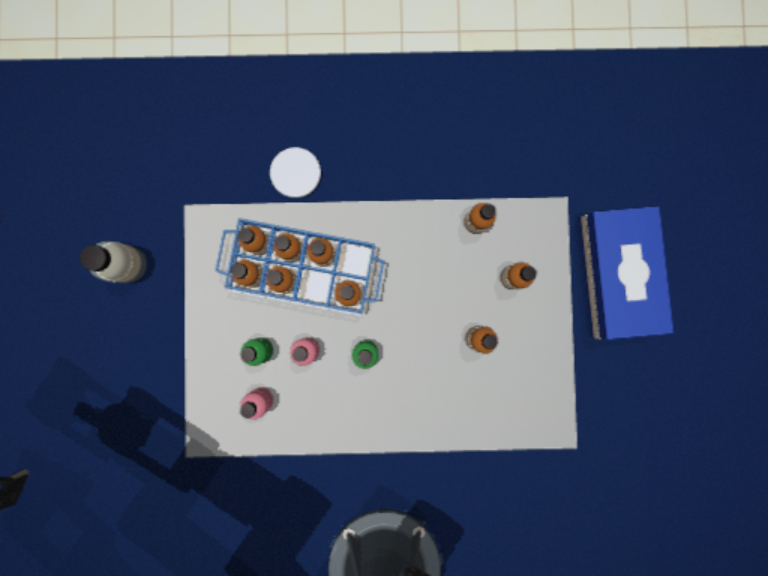

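View pics/side1.png

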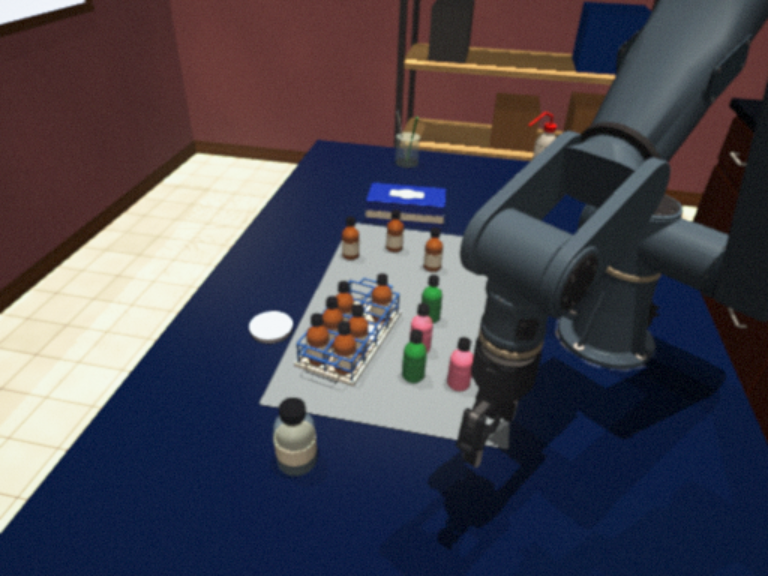

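Create meas.py:
```python
from h import *
from scipy.optimize import minimize
def cap(c,u,v,r=9):
    im=c["image"].astype(float);m=im.max(2)
    # scale 4 upsample, dark weight
    u0,v0=int(round(u))-r,int(round(v))-r
    w=m[v0:v0+2*r+1,u0:u0+2*r+1]
    k=(w<70).astype(np.uint8)
    n,l,s,ce=cv2.connectedComponentsWithStats(k)
    if n<2:return None
    j=min([i for i in range(1,n) if s[i,4]>8],key=lambda i:np.hypot(*(ce[i]-r)))
    return np.array([u0,v0])+ce[j],int(s[j,4])
def blue(c):
    im=c["image"].astype(float)
    b=np.clip(im[:,:,2]-im[:,:,0]-15,0,60)*(im.max(2)>90)
    return b
```

Run:
```python
from meas import *
t=camera("top");s=camera("side")
T=[(325.5,140.5),(353,180),(326,227)];S=[(233.5,150),(264,145),(289,158)]
P=[]
for a,b in zip(T,S):
    A=cap(t,*a);B=cap(s,*b);X,e=tri([ray(t,*A[0]),ray(s,*B[0])]);print(A,B,X.round(4),np.round(e,4), onz(t,*A[0],.110).round(4))
def pts(p):
    L=[]
    for x in(-.062,0,.062): L+=[(x,y,0) for y in np.linspace(-.124,.124,80)]
    for y in(-.124,-.062,0,.062,.124): L+=[(x,y,0) for x in np.linspace(-.062,.062,40)]
    L=np.array(L);c,si=np.cos(p[2]),np.sin(p[2])
    return np.c_[p[0]+c*L[:,0]-si*L[:,1],p[1]+si*L[:,0]+c*L[:,1],L[:,2]+p[3]]
ims=[(c,blue(c),) for c in(t,s)]
for w in ("top","side","both"):
  best=None
  def cost(p,sig):
    q=0
    for i,(c,b) in enumerate(ims):
        if (w=="top" and i) or (w=="side" and not i): continue
        uv=np.array([proj(c,X) for X in pts(p)]).astype(np.float32)
        bb=cv2.GaussianBlur(b,(0,0),sig).astype(np.float32)
        q-=cv2.remap(bb,uv[:,0].reshape(-1,1),uv[:,1].reshape(-1,1),1).mean()
    return q
  o=onz(t,202,177,.064)
  p=np.array([o[0],o[1],-.2,.062])
  for sig in(4,2,1):
    if w=="both": f=lambda p:cost(p,sig);p=minimize(f,p,method="Nelder-Mead",options=dict(initial_simplex=p+np.vstack([np.zeros(4),np.diag([.01,.01,.05,.005])]),maxiter=200)).x
    else: p=np.r_[minimize(lambda q:cost(np.r_[q,.062],sig),p[:3],method="Nelder-Mead",options=dict(initial_simplex=p[:3]+np.vstack([np.zeros(3),np.diag([.01,.01,.05])]),maxiter=150)).x,.062]
  print(w,p.round(4),cost(p,1))
np.save("rack.npy",p)
im=cv2.resize(t["image"][130:225,135:265],None,fx=6,fy=6,interpolation=2)[:,:,::-1].copy()
for X in pts(p)[::4]:
    u=(proj(t,X)-[135,130]+.5)*6;cv2.circle(im,tuple(np.int32(u)),1,(0,0,255),-1)
cv2.imwrite("pics/r1.png",im)
im=cv2.resize(s["image"][175:265,185:275],None,fx=6,fy=6,interpolation=2)[:,:,::-1].copy()
for X in pts(p)[::4]:
    u=(proj(s,X)-[185,175]+.5)*6;cv2.circle(im,tuple(np.int32(u)),1,(0,0,255),-1)
cv2.imwrite("pics/r2.png",im)
c,si=np.cos(p[2]),np.sin(p[2])
for n,(x,y) in dict(cell2=(.031,-.093),cell3=(-.031,-.031)).items(): print(n,(p[0]+c*x-si*y).round(4),(p[1]+si*x+c*y).round(4))
# stock caps
for n,(x,y) in {1:(-.031,-.093),4:(.031,-.031),5:(-.031,.031),6:(.031,.031),7:(-.031,.093),8:(.031,.093)}.items():
    X=np.array([p[0]+c*x-si*y,p[1]+si*x+c*y,.111]);A=cap(t,*proj(t,X));print(n,(onz(t,*A[0],.111)-X)[:2].round(4),A[1])
```

```text
(array([324.65333333, 140.98666667]), 75) (array([232.96226415, 146.75471698]), 53) [ 0.6451 -0.1892  0.115 ] [0.0014 0.0014] [ 0.6445 -0.1905  0.11  ]
(array([351.46753247, 181.94805195]), 77) (array([263.5 , 142.15]), 40) [ 0.5363 -0.255   0.1158] [0.0001 0.0001] [ 0.5366 -0.2567  0.11  ]
(array([325.85714286, 227.27142857]), 70) (array([290.21333333, 152.45333333]), 75) [ 0.4213 -0.184   0.124 ] [0.0009 0.0009] [ 0.4213 -0.1869  0.11  ]
top [ 0.5612  0.1405 -0.2081  0.062 ] -40.365223
side [ 0.5631  0.1369 -0.2085  0.062 ] -18.6263
both [ 0.5614  0.1402 -0.2095  0.0646] -58.31344
cell2 0.5724 0.0428
cell3 0.5246 0.1163Traceback (most recent call last):
  File "<stdin>", line 43, in <module>
  File "meas.py", line 11, in cap
    j=min([i for i in range(1,n) if s[i,4]>8],key=lambda i:np.hypot(*(ce[i]-r)))
ValueError: min() iterable argument is empty
```

View pics/r1.png

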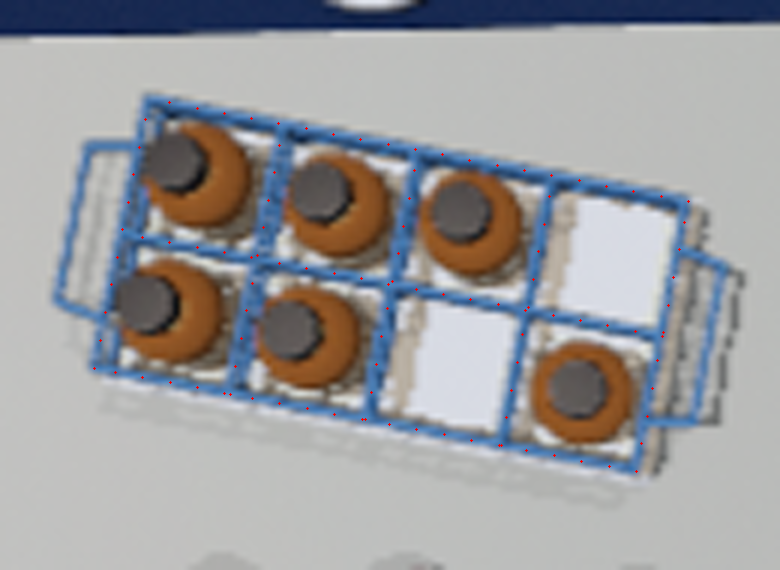

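View pics/r2.png

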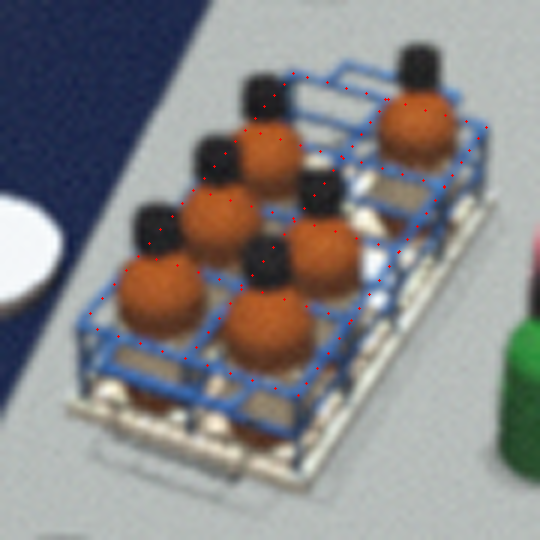

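The top view shows the rack fit lying on the wires. Cells 2 (px 414,173) and 3 (px 211,164 in the full image) are empty. The bottles standing nearer the robot are green and pink look-alikes, and the three amber ones at (325,141), (351,182) and (326,227) are the spares. I'll take the first and third of these, and start with the far one at (0.645, -0.189).

Units first: shifts go in units of 20 mm. So -0.663 m is -33.15, -0.516 m is -25.8.

Emit:
send_path --plan '[{"finger_gap": 0.06, "d": [-33.15, -25.8, 0]}, {"finger_gap": 0.06, "d": [-33.15, -25.8, 0]}, {"finger_gap": 0.06, "d": [-33.15, -25.8, 0]}, {"finger_gap": 0.06, "d": [-33.15, -25.8, 0]}, {"finger_gap": 0.06, "d": [-33.15, -25.8, 0]}, {"finger_gap": 0.06, "d": [-33.15, -25.8, 0]}, {"finger_gap": 0.06, "d": [-33.15, -25.8, 0]}, {"finger_gap": 0.06, "d": [-33.15, -25.8, 0]}, {"finger_gap": 0.06, "d": [-33.15, -25.8, 0]}, {"finger_gap": 0.06, "d": [-33.15, -25.8, 0]}, {"finger_gap": 0.06, "d": [-33.15, -25.8, 0]}, {"finger_gap": 0.06, "d": [-33.15, -25.8, 0]}]' --grip_n 40

```text
time: 2.1
tool_pos: [0.5386, 0.0241, 0.2316]
tcp_rot: [[-0.901, 0.433, 0.001], [0.433, 0.901, 0.0], [-0.001, 0.0, -1.0]]
contact_force: [1.0, 0.3, -0.7]
width: 0.06
grasp_force: 0.0
```

Create d.py:
```python
import sys
from h import *
o=observe();R=np.array(o["tcp_rot"]);print("t",o["time"],"pos",np.round(o["tool_pos"],4),"w",round(o["width"],4),"g",round(o["grasp_force"],1),"F",np.round(o["contact_force"],1),"q6",round(o["joint_positions"][5],2))
for a in sys.argv[1:]:
    X=np.array(eval(a));print(a,(R.T@(X-o["tool_pos"])).round(4))
```

```bash
python3 d.py .6453,-.189,.231
```

```text
t 2.1 pos [0.5386 0.0241 0.2316] w 0.06 g 0.0 F [ 1.   0.3 -0.7] q6 -1.29
.6453,-.189,.231 [-0.1885 -0.1458  0.0006]
```

Scaled: -0.188 m is -9.4, -0.146 m is -7.3.

Emit:
send_path --plan '[{"finger_gap": 0.06, "d": [-9.4, -7.3, 0]}, {"finger_gap": 0.06, "d": [-9.4, -7.3, 0]}, {"finger_gap": 0.06, "d": [-9.4, -7.3, 0]}, {"finger_gap": 0.06, "d": [-9.4, -7.3, 0]}, {"finger_gap": 0.06, "d": [-9.4, -7.3, 0]}, {"finger_gap": 0.06, "d": [-9.4, -7.3, 0]}, {"finger_gap": 0.06, "d": [-9.4, -7.3, 3]}, {"finger_gap": 0.06, "d": [-9.4, -7.3, 3]}]' --quiet true

```text
ok
```

```bash
python3 d.py .6453,-.189,.096
```

Run:
```python
from h import *
c=camera("side");im=cv2.resize(c["image"][70:200,190:320],None,fx=4.5,fy=4.5,interpolation=2)[:,:,::-1]
cv2.imwrite("pics/s3.png",im)
```

```text
t 2.9 pos [ 0.6404 -0.185   0.1665] w 0.0599 g 0.0 F [-1.6  1.2 -1.6] q6 -1.57
.6453,-.189,.096 [-0.0069 -0.0014  0.0704]
```

View pics/s3.png

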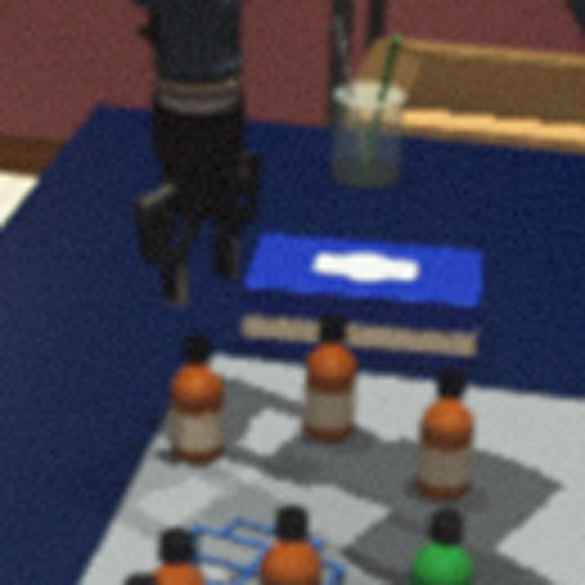

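The picture shows the fingers over the far spare's cap at crop (197,350). There is nothing between them and the cap, so I'll settle laterally and then descend.

Emit:
send_path --plan '[{"finger_gap": 0.06}, {"finger_gap": 0.06}, {"finger_gap": 0.06}]' --quiet true

```text
ok
```

```bash
python3 d.py .6453,-.189,.096
```

```text
t 3.25 pos [ 0.6453 -0.1869  0.1736] w 0.0601 g 0.0 F [ 0.5 -0.5  0.2] q6 -1.57
.6453,-.189,.096 [-0.0007 -0.0019  0.0776]
```

Emit:
send_path --plan '[{"finger_gap": 0.06, "d": [-0.05, -0.1, 1.5]}, {"finger_gap": 0.06, "d": [-0.05, -0.1, 3]}, {"finger_gap": 0.06, "d": [-0.05, -0.1, 3.85]}, {"finger_gap": 0.06, "d": [-0.05, -0.1, 3.85]}, {"finger_gap": 0.06, "d": [-0.05, -0.1, 3.85]}, {"finger_gap": 0.02, "d": [-0.05, -0.1, 3.85]}, {"finger_gap": 0.02, "d": [-0.05, -0.1, 3.85]}, {"finger_gap": 0.02, "d": [-0.05, -0.1, 3.85]}, {"finger_gap": 0.02, "d": [-0.05, -0.1, 3.85]}, {"finger_gap": 0.02, "d": [-0.05, -0.1, 3.85]}]' --grip_n 40 --quiet true

```text
ok
```

```bash
python3 d.py .6453,-.189,.096
```

```text
t 4.25 pos [ 0.6451 -0.1897  0.0961] w 0.0239 g 39.3 F [-0.7 -0.1  7.4] q6 -1.57
.6453,-.189,.096 [0.0002 0.0007 0.0001]
```

Scaled: -0.14 m is -7, -0.11 m is -5.5.

Emit:
send_path --plan '[{"finger_gap": 0.02, "d": [0, 0, -1.5]}, {"finger_gap": 0.02, "d": [0, 0, -3.5]}, {"finger_gap": 0.02, "d": [0, 0, -5.5]}, {"finger_gap": 0.02, "d": [0, 0, -7]}, {"finger_gap": 0.02, "d": [0, 0, -7]}, {"finger_gap": 0.02, "d": [0, 0, -7]}]' --grip_n 60 --quiet true

```text
ok
```

```bash
python3 d.py .5724,.0428,.236
```

```text
t 4.85 pos [ 0.6437 -0.1888  0.2342] w 0.0234 g 59.0 F [-0.1  0.2 -2.3] q6 -1.57
.5724,.0428,.236 [ 0.1646  0.1779 -0.0018]
```

Scaled: 0.177 m is 8.85, 0.165 m is 8.25.

Emit:
send_path --plan '[{"finger_gap": 0.02, "d": [1.25, 1.35, 0]}, {"finger_gap": 0.02, "d": [2.65, 2.85, 0]}, {"finger_gap": 0.02, "d": [4, 4.35, 0]}, {"finger_gap": 0.02, "d": [5.35, 5.8, 0]}, {"finger_gap": 0.02, "d": [6.65, 7.2, 0]}, {"finger_gap": 0.02, "d": [7.65, 8.25, 0]}, {"finger_gap": 0.02, "d": [8.2, 8.85, 0]}, {"finger_gap": 0.02, "d": [8.2, 8.85, 0]}, {"finger_gap": 0.02, "d": [8.2, 8.85, 0]}, {"finger_gap": 0.02, "d": [8.2, 8.85, 0]}]' --quiet true

```text
ok
```

```bash
python3 d.py .5724,.0428,.236
```

Run:
```python
from h import *
t=camera("top");s=camera("side")
a=cv2.resize(t["image"][125:225,140:270],(780,600),interpolation=2)[:,:,::-1];cv2.imwrite("pics/t4.png",a)
a=cv2.resize(s["image"][130:270,175:315],(600,600),interpolation=2)[:,:,::-1];cv2.imwrite("pics/s4.png",a)
for c in(t,s): print([(np.round(d["extent"]).tolist(),round(d["confidence"],2)) for d in find_in(c,"spare_1")])
```

```text
t 5.85 pos [0.5735 0.0401 0.2338] w 0.0233 g 59.0 F [-0.3 -0.7 -2. ] q6 -1.25
.5724,.0428,.236 [ 0.0022  0.0019 -0.0022]
[([310.0, 217.0, 330.0, 240.0], 0.62), ([333.0, 175.0, 360.0, 191.0], 0.55)]
[([234.0, 145.0, 244.0, 179.0], 0.74), ([260.0, 142.0, 269.0, 166.0], 0.72), ([281.0, 152.0, 294.0, 180.0], 0.61), ([199.0, 191.0, 267.0, 255.0], 0.48)]
```

View pics/s4.png

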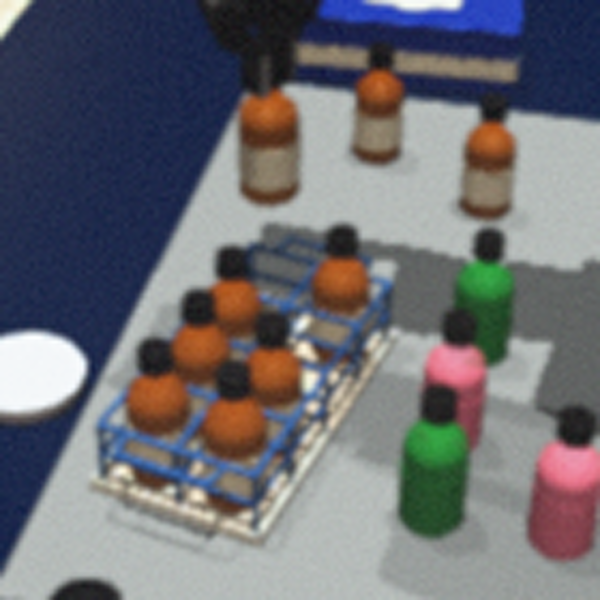

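The side view shows the spare hanging upright from the cap, with its body at about px 238,165 in the full image, beyond the rack. I'll correct by the residual and check the bottle's own axis against the TCP.

Emit:
send_path --plan '[{"finger_gap": 0.02, "d": [0.1, 0.1, 0]}, {"finger_gap": 0.02, "d": [0.1, 0.1, 0]}, {"finger_gap": 0.02, "d": [0.1, 0.1, 0]}]' --quiet true

```text
ok
```

```bash
python3 d.py .5724,.0428,.16
```

Create hold.py:
```python
from h import *
o=observe();p=np.array(o["tool_pos"]);s=camera("side")
im=s["image"].astype(float);m=((im[:,:,0]>im[:,:,2]*1.6)&(im[:,:,0]>60)).astype(np.uint8)
L=[]
for zz in np.arange(.03,.075,.004):   # heights above bottle underside; tcp is .093 above it
    u,v=proj(s,np.array([p[0],p[1],p[2]-.093+zz]))
    r=int(round(v));row=im[r];a=np.where(row[int(u)-14:int(u)+15,0]-row[int(u)-14:int(u)+15,2]>25)[0]
    if len(a): L.append((round(zz,3),round((a[0]+a[-1])/2+int(u)-14-u,2),len(a)))
print("px offset of body axis",L)
u=proj(s,p+[.001,0,0])-proj(s,p);w=proj(s,p+[0,.001,0])-proj(s,p);print("px/mm x",u.round(2),"y",w.round(2))
```

```bash
python3 hold.py
```

```text
t 6.35 pos [0.572  0.0442 0.2344] w 0.0233 g 59.0 F [-0.6 -0.7 -2.4] q6 -1.24
.5724,.0428,.16 [-0.001  -0.001   0.0744]
px offset of body axis [(np.float64(0.03), np.float64(0.4), 11), (np.float64(0.034), np.float64(0.4), 10), (np.float64(0.038), np.float64(-0.61), 11), (np.float64(0.042), np.float64(-0.11), 12), (np.float64(0.046), np.float64(-0.12), 12), (np.float64(0.05), np.float64(-0.62), 13), (np.float64(0.054), np.float64(-0.62), 13), (np.float64(0.058), np.float64(-0.13), 14), (np.float64(0.062), np.float64(-0.13), 14), (np.float64(0.066), np.float64(-0.13), 14), (np.float64(0.07), np.float64(-0.14), 14), (np.float64(0.074), np.float64(-0.14), 14)]
px/mm x [-0.3  -0.04] y [-0.07  0.15]
```

Scaled: 0.095 m is 4.75, 0.085 m is 4.25.

Emit:
send_path --plan '[{"finger_gap": 0.02, "d": [-0.05, -0.05, 1.5]}, {"finger_gap": 0.02, "d": [-0.05, -0.05, 3]}, {"finger_gap": 0.02, "d": [-0.05, -0.05, 3.75]}, {"finger_gap": 0.02, "d": [-0.05, -0.05, 4.25]}, {"finger_gap": 0.02, "d": [-0.05, -0.05, 4.75]}, {"finger_gap": 0.02, "d": [-0.05, -0.05, 4.75]}, {"finger_gap": 0.02, "d": [-0.05, -0.05, 4.75]}]' --quiet true

```text
ok
```

```bash
python3 d.py .5724,.0428,.1
```

```text
t 7.1 pos [0.573  0.0428 0.1398] w 0.0232 g 59.1 F [-0.7 -0.1 -0.7] q6 -1.24
.5724,.0428,.1 [ 0.0005 -0.0002  0.0398]
```

Emit:
send_path --plan '[{"finger_gap": 0.02, "d": [0, 0, 0.5]}, {"finger_gap": 0.02, "d": [0, 0, 1]}, {"finger_gap": 0.02, "d": [0, 0, 1.4]}, {"finger_gap": 0.02, "d": [0, 0, 1.65]}, {"finger_gap": 0.02, "d": [0, 0, 1.8]}, {"finger_gap": 0.02, "d": [0, 0, 1.8]}, {"finger_gap": 0.02, "d": [0, 0, 1.8]}]' --quiet true

```text
ok
```

```bash
python3 d.py .5724,.0428,.1
```

```text
t 7.8 pos [0.5726 0.0428 0.1034] w 0.0231 g 59.1 F [ 1.   0.1 -1.9] q6 -1.24
.5724,.0428,.1 [ 0.0002 -0.0001  0.0034]
```

Scaled: 0.004 m is 0.2, 0.003 m is 0.15.

Emit:
send_path --plan '[{"finger_gap": 0.02, "d": [0, 0, 0.1]}, {"finger_gap": 0.02, "d": [0, 0, 0.15]}, {"finger_gap": 0.02, "d": [0, 0, 0.2]}, {"finger_gap": 0.02, "d": [0, 0, 0.2]}, {"finger_gap": 0.02, "d": [0, 0, 0.2]}]' --quiet true

```text
ok
```

```bash
python3 d.py .5724,.0428,.1
```

```text
t 8.3 pos [0.5729 0.0427 0.1002] w 0.0231 g 59.8 F [-1.2 -0.8  5.9] q6 -1.24
.5724,.0428,.1 [ 0.0005 -0.0001  0.0002]
```

The upward force at the expected height means it is standing on the tray. I'll open a little and rise.

Emit:
send_path --plan '[{"finger_gap": 0.04}, {"finger_gap": 0.04}, {"finger_gap": 0.04}, {"finger_gap": 0.04, "d": [0, 0, -1.5]}, {"finger_gap": 0.04, "d": [0, 0, -3.5]}, {"finger_gap": 0.04, "d": [0, 0, -5.5]}, {"finger_gap": 0.04, "d": [0, 0, -5.5]}, {"finger_gap": 0.04, "d": [0, 0, -5.5]}]' --quiet true

```text
ok
```

```bash
python3 d.py .4213,-.1855,.17
```

```text
t 9.1 pos [0.5728 0.0428 0.2102] w 0.04 g 0.0 F [-0.2  0.2 -0.8] q6 -1.24
.4213,-.1855,.17 [ 0.0378 -0.2715  0.0399]
```

Run:
```python
from meas import *
t=camera("top");s=camera("side")
for c,n in((t,"t"),(s,"s")):
    for d in find_in(c,"spare_1")+find_in(c,"stock_1"): print(n,np.round(d["extent"]).tolist(),round(d["confidence"],2))
A=cap(t,326,227);print(A,onz(t,*A[0],.116))
# side: cap of third spare, split threshold
w=s["image"].max(2)[148:170,278:304];print(w[:,4:22])
a=cv2.resize(s["image"][130:270,175:315],(600,600),interpolation=2)[:,:,::-1];cv2.imwrite("pics/s5.png",a)
```

```text
t [309.0, 216.0, 332.0, 238.0] 0.79
t [335.0, 176.0, 357.0, 192.0] 0.6
t [232.0, 176.0, 244.0, 182.0] 0.6
t [158.0, 150.0, 179.0, 170.0] 0.88
t [154.0, 171.0, 176.0, 192.0] 0.61
s [282.0, 151.0, 293.0, 182.0] 0.64
s [260.0, 140.0, 270.0, 168.0] 0.62
s [236.0, 181.0, 247.0, 201.0] 0.51
s [206.0, 207.0, 220.0, 246.0] 0.92
s [298.0, 224.0, 320.0, 263.0] 0.87
s [281.0, 186.0, 293.0, 216.0] 0.73
s [232.0, 201.0, 244.0, 230.0] 0.72
s [274.0, 202.0, 288.0, 232.0] 0.65
s [224.0, 189.0, 238.0, 210.0] 0.64
s [215.0, 198.0, 232.0, 226.0] 0.64
s [219.0, 214.0, 241.0, 249.0] 0.62
s [246.0, 183.0, 263.0, 214.0] 0.61
s [267.0, 220.0, 284.0, 258.0] 0.61
s [196.0, 202.0, 270.0, 257.0] 0.2
(array([325.78873239, 227.29577465]), 71) [ 0.42163881 -0.18539424  0.116     ]
[[ 75  83  82  84  83  90  92  93  97 108 122 122 113  82  71  71  68  71]
 [ 72  73  77  74  75  68  72  69  77  80  75  75  71  63  68  66  65  69]
 [ 72  71  73  75  76  79  69  64  73  72  69  73  64  69  66  70  71  71]
 [ 66  68  69  73  74  73  61  60  62  65  71  62  67  64  69  68  74  72]
 [ 74  66  66  62  60  55  49  42  46  
[... 611 characters left out ...]
173 182 187 188 184 184]
 [186 175 164 159 166 175 185 188 186 181 174 168 166 172 185 189 187 187]
 [181 164 155 158 165 173 185 187 192 181 169 164 160 166 182 191 187 185]
 [173 146 135 156 158 168 174 186 182 172 163 154 153 162 182 188 188 187]
 [168 132 113 130 148 155 162 170 163 164 155 147 138 152 182 187 186 190]
 [165 121  97 107 120 131 137 147 148 135 135 124 121 143 180 189 188 188]
 [164 112  88  85  98 104 110 122 115 110 106  95 106 148 183 187 189 188]
 [169 124  84  82  87  91  94  95  95  91  90  86 107 152 184 189 189 189]
 [176 131  98  88  83  82  86  85  88  89  86  90 113 154 182 187 187 187]
 [168 127 104  98 102 103  95  92  95 102 104 109 125 159 184 189 189 188]]
```

View pics/s5.png

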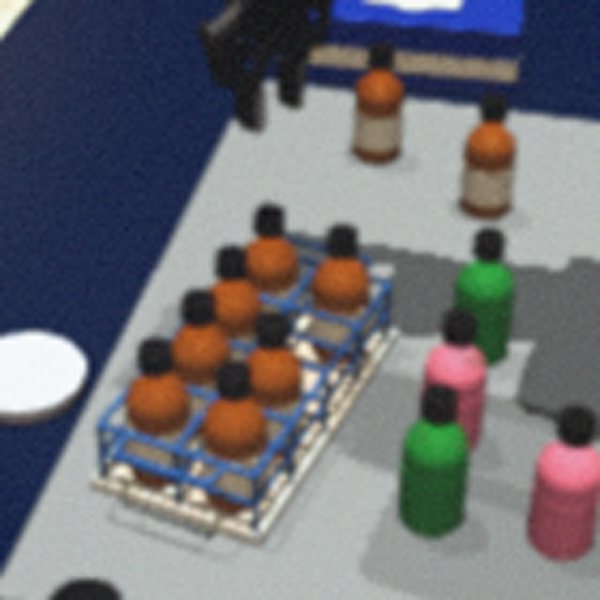

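The side view shows the first spare standing upright in cell 2 (crop 270,250), level with its neighbours. Cell 3 is still empty, and the next spare's cap is at crop (492,105).

Scaled: 0.038 m is 1.9, -0.271 m is -13.55.

Emit:
send_path --plan '[{"finger_gap": 0.04, "d": [0.35, -2.5, 0]}, {"finger_gap": 0.05, "d": [0.7, -5, 0]}, {"finger_gap": 0.06, "d": [1.05, -7.5, 0]}, {"finger_gap": 0.06, "d": [1.4, -10, 0]}, {"finger_gap": 0.06, "d": [1.75, -12.25, 0]}, {"finger_gap": 0.06, "d": [1.9, -13.55, 0]}, {"finger_gap": 0.06, "d": [1.9, -13.55, 1]}, {"finger_gap": 0.06, "d": [1.9, -13.55, 2]}, {"finger_gap": 0.06, "d": [1.9, -13.55, 2]}, {"finger_gap": 0.06, "d": [1.9, -13.55, 2]}]' --grip_n 40 --quiet true

```text
ok
```

```bash
python3 d.py .4216,-.1854,.096
```

Run:
```python
from h import *
t=camera("top");s=camera("side")
print(tri([ray(t,325.8,227.3),ray(s,290.2,154.9)]))
```

```text
t 10.4 pos [ 0.4206 -0.1848  0.1689] w 0.06 g 0.0 F [ 0.1 -0.6 -1. ] q6 -1.78
.4216,-.1854,.096 [-0.0012 -0.0001  0.0729]
(array([ 0.42055541, -0.18641751,  0.11192614]), [np.float64(0.0008334793268117752), np.float64(0.0008334793268117284)])
```

Emit:
send_path --plan '[{"finger_gap": 0.06, "d": [-0.05, 0, 1.5]}, {"finger_gap": 0.06, "d": [-0.05, 0, 3]}, {"finger_gap": 0.06, "d": [-0.05, 0, 3.65]}, {"finger_gap": 0.06, "d": [-0.05, 0, 3.65]}, {"finger_gap": 0.06, "d": [-0.05, 0, 3.65]}, {"finger_gap": 0.02, "d": [-0.05, 0, 3.65]}, {"finger_gap": 0.02, "d": [-0.05, 0, 3.65]}, {"finger_gap": 0.02, "d": [-0.05, 0, 3.65]}, {"finger_gap": 0.02, "d": [-0.05, 0, 3.65]}, {"finger_gap": 0.02, "d": [-0.05, 0, 3.65]}]' --grip_n 50 --quiet true

```text
ok
```

```bash
python3 d.py .4216,-.1855,.096
```

```text
t 11.5 pos [ 0.4225 -0.1861  0.0974] w 0.0237 g 48.9 F [-0.5 -0.1  5.7] q6 -1.78
.4216,-.1855,.096 [0.0011 0.0002 0.0014]
```

Scaled: -0.15 m is -7.5, -0.11 m is -5.5.

Emit:
send_path --plan '[{"finger_gap": 0.02, "d": [0, 0, -1.5]}, {"finger_gap": 0.02, "d": [0, 0, -3.5]}, {"finger_gap": 0.02, "d": [0, 0, -5.5]}, {"finger_gap": 0.02, "d": [0, 0, -7.5]}, {"finger_gap": 0.02, "d": [0, 0, -7.5]}, {"finger_gap": 0.02, "d": [0, 0, -7.5]}]' --grip_n 60 --quiet true

```text
ok
```

```bash
python3 d.py .5246,.1163,.247
```

```text
t 12.1 pos [ 0.4217 -0.1853  0.247 ] w 0.0233 g 59.1 F [-0.9  1.4 -1.9] q6 -1.78
.5246,.1163,.247 [ 3.780e-02  3.164e-01 -2.000e-04]
```

Scaled: 0.316 m is 15.8, 0.3 m is 15.

Emit:
send_path --plan '[{"finger_gap": 0.02, "d": [0.15, 1.25, 0]}, {"finger_gap": 0.02, "d": [0.4, 3.25, 0]}, {"finger_gap": 0.02, "d": [0.65, 5.25, 0]}, {"finger_gap": 0.02, "d": [0.9, 7.25, 0]}, {"finger_gap": 0.02, "d": [1.15, 9.25, 0]}, {"finger_gap": 0.02, "d": [1.35, 11.25, 0]}, {"finger_gap": 0.02, "d": [1.6, 13.25, 0]}, {"finger_gap": 0.02, "d": [1.8, 15, 0]}, {"finger_gap": 0.02, "d": [1.9, 15.8, 0]}, {"finger_gap": 0.02, "d": [1.9, 15.8, 0]}, {"finger_gap": 0.02, "d": [1.9, 15.8, 0]}, {"finger_gap": 0.02, "d": [1.9, 15.8, 0]}]' --quiet true

```text
ok
```

```bash
python3 d.py .5246,.1163,.247;python3 hold.py
```

```text
t 13.3 pos [0.5235 0.1146 0.2455] w 0.0235 g 59.2 F [-0.3 -0.2 -2. ] q6 -1.11
.5246,.1163,.247 [-0.0003  0.002  -0.0015]
px offset of body axis [(np.float64(0.03), np.float64(1.56), 11), (np.float64(0.034), np.float64(1.03), 12), (np.float64(0.038), np.float64(0.51), 13), (np.float64(0.042), np.float64(0.49), 13), (np.float64(0.046), np.float64(-0.04), 14), (np.float64(0.05), np.float64(-0.06), 14), (np.float64(0.054), np.float64(0.41), 15), (np.float64(0.058), np.float64(0.89), 14), (np.float64(0.062), np.float64(0.36), 15), (np.float64(0.066), np.float64(0.34), 15), (np.float64(0.07), np.float64(0.32), 15), (np.float64(0.074), np.float64(3.29), 16)]
px/mm x [-0.32 -0.04] y [-0.07  0.17]
```

Scaled: -0.001 m is -0.05, 0.001 m is 0.05.

Emit:
send_path --plan '[{"finger_gap": 0.02, "d": [-0.05, 0.05, 0]}, {"finger_gap": 0.02, "d": [-0.05, 0.05, 1]}, {"finger_gap": 0.02, "d": [-0.05, 0.05, 2]}, {"finger_gap": 0.02, "d": [-0.05, 0.05, 3]}, {"finger_gap": 0.02, "d": [-0.05, 0.05, 3.5]}, {"finger_gap": 0.02, "d": [-0.05, 0.05, 3.5]}, {"finger_gap": 0.02, "d": [-0.05, 0.05, 3.5]}]' --quiet true

```text
ok
```

```bash
python3 d.py .525,.1163,.1015
```

```text
t 14.05 pos [0.5262 0.116  0.1768] w 0.0234 g 59.3 F [ 0.2 -0.5 -0.9] q6 -1.11
.525,.1163,.1015 [ 0.0013 -0.0003  0.0753]
```

Scaled: 0.04 m is 2, 0.03 m is 1.5.

Emit:
send_path --plan '[{"finger_gap": 0.02, "d": [0.025, 0, 0.5]}, {"finger_gap": 0.02, "d": [0.025, 0, 1]}, {"finger_gap": 0.02, "d": [0.025, 0, 1.5]}, {"finger_gap": 0.02, "d": [0.025, 0, 2]}, {"finger_gap": 0.02, "d": [0.025, 0, 2]}, {"finger_gap": 0.02, "d": [0.025, 0, 2]}]' --quiet true

```text
ok
```

```bash
python3 d.py .525,.1163,.1015
```

```text
t 14.65 pos [0.525  0.1166 0.1358] w 0.023 g 59.3 F [ 0.5  0.3 -2.1] q6 -1.11
.525,.1163,.1015 [-0.0001 -0.0003  0.0343]
```

Emit:
send_path --plan '[{"finger_gap": 0.02, "d": [0, 0, 0.5]}, {"finger_gap": 0.02, "d": [0, 0, 1]}, {"finger_gap": 0.02, "d": [0, 0, 1.4]}, {"finger_gap": 0.02, "d": [0, 0, 1.55]}, {"finger_gap": 0.02, "d": [0, 0, 1.65]}, {"finger_gap": 0.02, "d": [0, 0, 1.75]}, {"finger_gap": 0.02, "d": [0, 0, 1.75]}, {"finger_gap": 0.02, "d": [0, 0, 1.75]}]' --quiet true

```text
ok
```

```bash
python3 d.py .525,.1163,.1015
```

```text
t 15.45 pos [0.5255 0.1165 0.1015] w 0.0235 g 59.4 F [-0.2 -0.2 -0.2] q6 -1.11
.525,.1163,.1015 [ 0.0004 -0.0004  0.    ]
```

Barely touching, so I'll go down 1.5 mm more.

Emit:
send_path --plan '[{"finger_gap": 0.02, "d": [0, 0, 0.05]}, {"finger_gap": 0.02, "d": [0, 0, 0.075]}, {"finger_gap": 0.02, "d": [0, 0, 0.075]}, {"finger_gap": 0.02, "d": [0, 0, 0.075]}]' --quiet true

```text
ok
```

```bash
python3 d.py
```

```text
t 15.85 pos [0.526  0.1164 0.1015] w 0.0229 g 60.4 F [-1.7 -0.5  8.7] q6 -1.11
```

It is standing with 8.7 N pushing up, at the expected height. I'll release, rise and back off.

Scaled: -0.15 m is -7.5, -0.11 m is -5.5.

Emit:
send_path --plan '[{"finger_gap": 0.04}, {"finger_gap": 0.04}, {"finger_gap": 0.04}, {"finger_gap": 0.04, "d": [0, 0, -1.5]}, {"finger_gap": 0.04, "d": [0, 0, -3.5]}, {"finger_gap": 0.04, "d": [0, 0, -5.5]}, {"finger_gap": 0.04, "d": [0, 0, -7.5]}, {"finger_gap": 0.04, "d": [2.5, -2.5, -7.5]}, {"finger_gap": 0.04, "d": [4, -5, -7.5]}, {"finger_gap": 0.04, "d": [5, -7.5, -7.5]}, {"finger_gap": 0.04, "d": [5, -7.5, -7.5]}, {"finger_gap": 0.04, "d": [5, -7.5, -7.5]}]' --quiet true

```text
ok
```

```bash
python3 d.py
```

Run:
```python
from h import *
t=camera("top");s=camera("side")
a=cv2.resize(t["image"][125:245,140:370],None,fx=3.4,fy=3.4,interpolation=2)
b=cv2.resize(s["image"][130:270,175:315],(270,270),interpolation=2)
cv2.imwrite("pics/end.png",np.vstack([a[:330],np.hstack([b,np.zeros((270,a.shape[1]-270,3),np.uint8)])])[:600,:,::-1])
```

```text
t 17.05 pos [0.3659 0.0239 0.2494] w 0.0401 g 0.0 F [ 0.  -0.4  0.3] q6 -1.36
```

View pics/end.png

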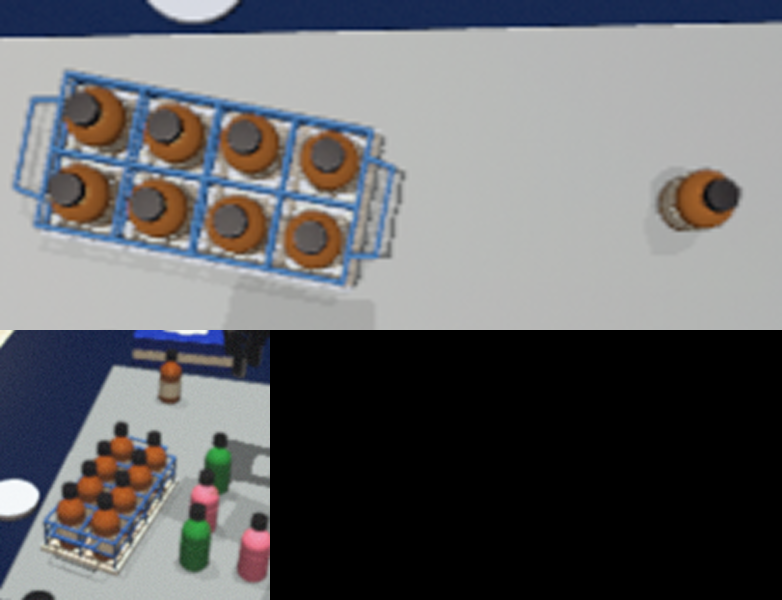

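All eight cells hold upright bottles. The leftover spare (crop 705,198) stands where it was, and the robot is clear of everything.

```bash
python3 -c "from rig import *;print(sign_off())"
```

```text
the job is handed in; nothing more can be done
None
```

I filled the rack's two empty cells (2 and 3) with spares, each lowered until it stood on the tray, left the third spare where it was, and handed the job in at about 17 s; `sign_off()` returned no verdict.

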